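# Load a spindle on the roller bench and bring the dial gauge over it

### The arm

A 6-joint arm with a two-finger parallel gripper is mounted at the origin on the work surface. World frame = base frame: x ahead of the robot, y to its left, z up, the work surface at z = 0. Lengths are in m, angles in degrees, forces in N, time in s.
With the tool pointing down it reaches from about 0.375 to 0.9 m from the base axis. Payload 3.1 kg.
Tool frame: the origin (TCP) lies where the fingers leave the gripper's body, on its centre line; the fingertips stand 70 mm ahead of it and the grasp point (between the pads) lies 51 mm ahead of it; y points along the fingers, z is the direction in which the jaws open and shut, and the axes are right-handed (so a half turn about y gives the same grasp; the last joint's range is limited). The gripper opens to 87 mm and grips with 3 to 60 N. Pads are 19 mm wide; open, the fingers measure 117 mm over their backs; the gripper's body (75 mm by 190 mm) begins 51 mm behind the grasp point.
Start: joints at [-10.227, 30.224, 82.088, -0, 67.689, -10.227], TCP at [0.625, 0, 0.292] pointing down, gripper open.
Joint ranges: [-176.69, 176.69], [-43.24, 126.21], [12.49, 139.97], [-82, 262], [0, 151.66], [-163.58, 163.58]. Speed limits (degrees/s): [159.86, 159.86, 180, 180, 180, 180].

### API

Orientations are given as a 3x3 rotation matrix whose columns are the frame's x, y, z axes.
In Python, from rig import bot gives the robot as it stands.
- The arm moves only by the shell command python3 -m pendant 'ROWS'. ROWS is JSON, a list of rows, each a list of 3 entries, a list of its own where there are three numbers: the shift along the tool's x, y, z in cm, then the turn, a rotation vector about the tool's x, y, z in rad, then the closure, from 0 (fully open) to 1 (shut). In form: [[[dx, dy, dz], [ax, ay, az], jaw], ...]. A call has 1 to 20 rows; each row shifts and turns the commanded pose from where the row before left it, along the tool's axes as they then stand; what a row does not reach is not made up. A row lasts 1/12 s, in which the tool goes at most 41.7 mm and 7.16 degrees, less where a joint would pass 70% of its speed; a pose out of reach is approached as far as the arm can. A call with a gripper value outside its range is refused whole. The fingers move at their own pace and stop on an object; the grip force is fixed at half the most. Time passes only in rows, so rows that do not move let the fingers close. It gives the time, the measured TCP pose, the force and the opening at its end, in the units of the state.
- bot.read_state(): the state, without advancing time (a new reading comes with each control period).
- bot.capture(name): name is "scene" or "side" or "wrist"; returns a dict with "img" (400x640x3 uint8, red, green, blue), "fx", "fy", "cx", "cy" (pixels), "k1" (the pictures are not rectified: a ray, as slopes to the right and down, at radius r is drawn at 1 + k1 r^2 times it, then the intrinsics apply), "R" (3x3) and "t" (3): a world point X has camera coordinates R X + t. Camera axes: x right, y down, z forward; pixel columns grow to the right and rows downward; lengths in m; the calibration is good to about 2 mm. A picture is of the moment at which its call begins. There is no depth.
- bot.hand_in(): hands the job in, once; it reports no verdict.
The state is a dict: "time_s": time; "joint_positions": joint angles; "qvel": joint speeds; "tau": joint torques, N m; "position": TCP position; "tcp_rot": TCP orientation; "force": force on the tool from outside, world axes, zero at the start; "moment": the same for the moment, N m; "opening": opening from 0.0 (shut) to 1.0 (fully open).
Only numpy, scipy, OpenCV 4.12 (cv2) and the standard library are available. Lean on these libraries where they do the work, as an engineer would, in place of code of your own. Each camera call takes 0.05 s, during which the arm holds its last target.

### The job

Lift the flanged steel spindle from the wooden rack and lay it gently into the roller bench, flange end towards the gauge column, so that it lies still on all four rollers with the flange under the gauge's path; do not drop it in and do not set the rollers turning. Once it is lying there released, swing the gauge arm round by its upright black grip until the plunger stands right above the crest of the middle of the flange, and let go. Leave the other things on the table alone.

Things in the scene. Friction and masses are not known exactly. Their poses are not given: they have to be found in the camera images.
- spindle_mid (a point): Balance point and best grip of the spindle, on the axis of its plain 20 mm diameter bar. y runs along the spindle towards the flange end; x and z turn as it rolls. Along y from here: tail end -150, flange +72 to +92, head end +100 mm. At the start the axis is level, 60 mm above the table, in the rack.
- spindle: The whole spindle: bright steel round bar, 20 mm diameter, 250 mm long, about 0.6 kg (it varies), with one round flange near one end. Same origin and axes as spindle_mid.
- spindle_flange (a point): Centre of the spindle's flange (44 mm diameter, 20 mm thick), on the axis, 82 mm from spindle_mid. Axes as spindle_mid.
- rack: Fixed dark wooden rack, base 90 x 240 x 15 mm, with two V saddles in which the spindle lies along the rack's y. Saddles: 16 mm wide along y, centred at y = -90 and +42 mm, tops 70 mm above the table; between them only the base is below the bar. Origin on the table, below spindle_mid (within 6 mm along y); z up.
- bench: Fixed roller bench: green base plate 130 mm (x) by 360 mm (y -135 to +225), 18 mm thick. Origin on the table, z up. Steel cheeks up to 76 mm high stand at y = -81 to -76 and +41 to +47 mm; between them only the base lies below the bar. Gauge column: 24 mm diameter, at x = 0, y = +190 mm. The flange of the loaded spindle belongs at y = +82 mm.
- bench_seat (a point): Where spindle_mid belongs when loaded: bench x = 0, y = 0, 89.7 mm above the table; axes as bench, spindle y along bench +y. Four free steel rollers (32 mm diameter, 16 mm wide, axles along y, 70 mm high, at x = -17 and +17 mm) form two valleys for the bar, at y = -90 (tail pair) and +55 mm (head pair).
- gauge (a joint): Swing of the gauge arm about the column's vertical axis, rad, counter-clockwise from above positive. At 0 it points along bench -y, the plunger above the crest of a loaded flange. It starts between -1.25 and -0.7, swung towards bench -x. Stops at -1.45 and +0.5, none at 0. Light friction (0.75 N at the grip) holds it where left.
- gauge_grip (a point): On the axis of the gauge arm's upright round black grip (14 mm diameter, 158 to 206 mm above the table), 188 mm up, 108 mm from the column's axis. May be pinched from above at any yaw. The dial (40 mm diameter, face up, top 172 mm up) sits on the arm 63 mm from the grip: open the fingers no wider than about 45 mm here.
- gauge_tip (a point): The lower tip of the gauge's plunger, straight below the grip, 117 mm above the table (5 mm above a loaded flange). The arm itself lies from 146 to 158 mm above the table.
- gauge_hinge (a point): Point on the vertical axis of the gauge column, 188 mm above the table; the arm's hub reaches up to 168 mm.
- roller_tail_near (a joint): Turn (rad) of the near roller (bench x = -17 mm) of the tail pair; 0 at the start. It spins almost freely.
- roller_tail_far (a joint): Turn (rad) of the far roller (bench x = +17 mm) of the tail pair; 0 at the start. It spins almost freely.
- roller_head_near (a joint): Turn (rad) of the near roller (bench x = -17 mm) of the head pair; 0 at the start. It spins almost freely.
- roller_head_far (a joint): Turn (rad) of the far roller (bench x = +17 mm) of the head pair; 0 at the start. It spins almost freely.
- screwdriver: Bystander: a screwdriver about 200 mm long lying beyond the work; origin on the table under it.
- oil: Bystander: clear bottle, 52 mm diameter, 120 mm tall, beyond the work; origin at its underside.
- bearing: Bystander: steel ring, 52 mm diameter, 15 mm high, lying flat; origin at its underside.

How it is judged:
By the outcome, as a careful person would: the job done as asked, in the order asked, and still so for the second after the job is handed in, with the robot touching nothing.
It also fails if it takes over 54 s, if anything falls off the work surface, if the arm or the gripper's body presses on something with over 40 N, if the wrist force passes 120 N, or if a joint passes its speed limit or range.

## Working session

There is one attempt and no reset: what is moved stays moved. The work goes in short steps, Python scripts to look and compute and a shell command to move; the robot and the scene stay as the last step left them, time stands still between calls to the robot, and variables do not carry over. Pictures are saved under pics/ and viewed, and the job is handed in when it is done.

```bash
ls; mkdir -p pics
python3 - <<'E'
from rig import bot
import cv2
s=bot.read_state()
print(s)
for n in ["scene","side","wrist"]:
    c=bot.capture(n); cv2.imwrite(f"pics/{n}0.png",c["img"][:,:,::-1])
    print(n,{k:c[k] for k in c if k!="img"})
E
```

```text
pics
{'time_s': 0.0, 'joint_positions': array([-1.02291095e+01,  3.02800012e+01,  8.21567948e+01, -1.55177690e-03,
        6.76883188e+01, -1.02271328e+01]), 'qvel': array([-0.06334069,  0.04584239, -0.05100826, -0.11270453, -0.02512177,
       -0.14303711]), 'tau': array([-5.45745443e-04, -4.40045428e+01, -1.76593530e+01,  6.32597599e-02,
        5.83207863e-02, -1.53719384e-04]), 'position': array([6.24415231e-01, 1.09209210e-04, 2.91258098e-01]), 'tcp_rot': array([[-2.45823688e-05, -2.15340419e-03,  9.99997681e-01],
       [-9.99999934e-01,  3.63127531e-04, -2.38004620e-05],
       [-3.63075437e-04, -9.99997615e-01, -2.15341298e-03]]), 'force': array([ 0.81526695, -0.60810831,  0.27870742]), 'moment': array([ 0.03415851,  0.03073704, -0.03295456]), 'opening': 1.0021993418500847}
scene {'fx': 416.83396593257766, 'fy': 416.83396593257766, 'cx': 323.74825387682955, 'cy': 204.93835260294077, 'k1': -0.0029585303631523034, 'R': array([[ 0.36486347,  0.93105878,  0.00204816],
       [ 0.78349129, -0.30584475, -0.54092549],
       [-0.50300701,  0.19896867, -0.84106802]]), 't': array([-0.24769462, -0.39531682,  1.37945605])}
side {'fx': 362.0013945779624, 'fy': 362.0013945779624, 'cx': 318.7468253818676, 'cy': 196.87624968859816, 'k1': -0.00014002348171258643, 'R': array([[-0.96392132, -0.26613439, -0.00530796],
       [-0.1800003 ,  0.6663804 , -0.72355861],
       [ 0.19610095, -0.69649814, -0.69024254]]), 't': array([0.59480409, 0.17570906, 0.83947926])}
wrist {'fx': 287.67589787090424, 'fy': 287.67589787090424, 'cx': 326.8214915761551, 'cy': 200.58904885107683, 'k1': -0.037639933251291696, 'R': array([[ 9.99998269e-01, -2.29271282e-04, -1.84632993e-03],
       [ 3.33470917e-04, -9.54220293e-01,  2.99104533e-01],
       [-1.83038156e-03, -2.99104631e-01, -9.54218565e-01]]), 't': array([-0.62325976, -0.03557025,  0.39185409])}
```

View pics/scene0.png

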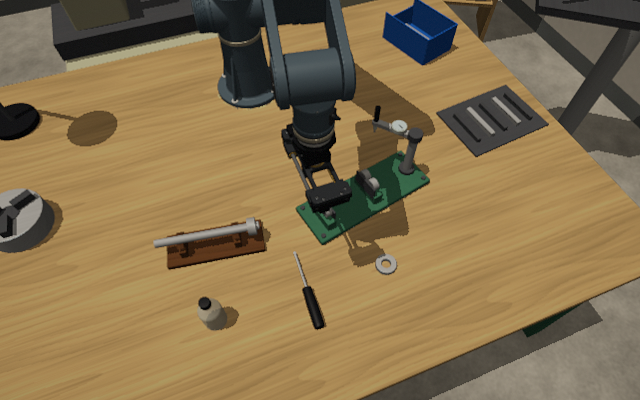

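View pics/side0.png

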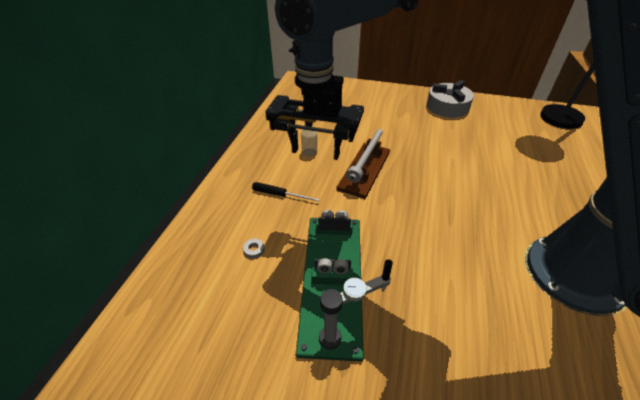

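View pics/wrist0.png

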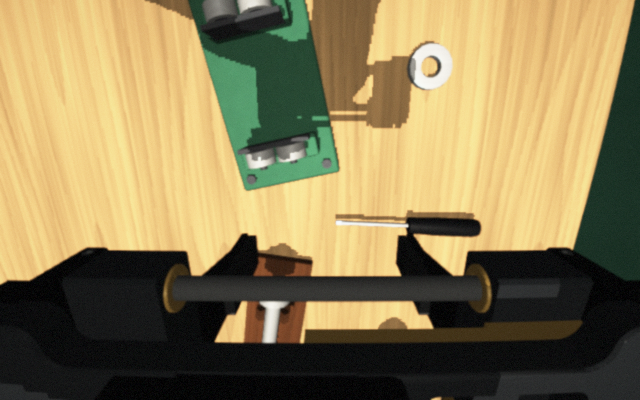

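```bash
cat > h.py <<'E'
import numpy as np, cv2
from rig import bot
def cap(n,save=None):
    c=bot.capture(n)
    if save: cv2.imwrite(f"pics/{save}.png",c["img"][:,:,::-1])
    return c
def proj(c,X):
    p=np.atleast_2d(X)@c["R"].T+c["t"]; s=p[:,:2]/p[:,2:]
    r2=(s**2).sum(1,keepdims=True); s=s*(1+c["k1"]*r2)
    return s*[c["fx"],c["fy"]]+[c["cx"],c["cy"]]
def ray(c,uv):
    d=(np.atleast_2d(uv).astype(float)-[c["cx"],c["cy"]])/[c["fx"],c["fy"]]
    s=d.copy()
    for _ in range(10): s=d/(1+c["k1"]*(s**2).sum(1,keepdims=True))
    D=np.c_[s,np.ones(len(s))]@c["R"]
    return -c["R"].T@c["t"],D
def plane(c,uv,z):
    o,D=ray(c,uv); return o+D*((z-o[2])/D[:,2:])
def tri(pairs):
    A=np.zeros((3,3));b=np.zeros(3);L=[]
    for c,uv in pairs:
        o,D=ray(c,uv);d=D[0]/np.linalg.norm(D[0]);P=np.eye(3)-np.outer(d,d);A+=P;b+=P@o;L.append((P,o))
    X=np.linalg.solve(A,b);return X,[np.linalg.norm(P@(X-o)) for P,o in L]
def crop(c,x0,y0,x1,y1,k,name):
    cv2.imwrite(f"pics/{name}.png",cv2.resize(c["img"][y0:y1,x0:x1,::-1],None,fx=k,fy=k,interpolation=cv2.INTER_CUBIC))
E
python3 - <<'E'
from h import *
import pickle
C={n:cap(n) for n in ["scene","side"]}
pickle.dump(C,open("c0.pkl","wb"))
crop(C["scene"],140,200,300,290,5,"s_rack"); crop(C["scene"],290,100,440,250,4,"s_bench")
crop(C["side"],325,120,405,200,7,"d_rack"); crop(C["side"],290,200,410,360,3,"d_bench")
for n in C:
    h=cv2.cvtColor(C[n]["img"],cv2.COLOR_RGB2HSV)
    m=cv2.inRange(h,(55,90,30),(90,255,200))
    k,l,st,_=cv2.connectedComponentsWithStats(m)
    for i in range(1,k):
        if 300<st[i,4]<20000:
            uv=np.argwhere(l==i)[:,::-1]; P=plane(C[n],uv,0.018)[:,:2]
            r=cv2.minAreaRect((P*1000).astype(np.float32)); print(n,st[i],r, cv2.boxPoints(r).round(1).tolist())
E
```

```text
scene [ 297  153  132   92 3738] ((544.7633666992188, 169.65753173828125), (129.612060546875, 357.517822265625), 12.05575942993164) [[444.1000061035156, 330.8999938964844], [518.7000122070312, -18.700000762939453], [645.5, 8.399999618530273], [570.7999877929688, 358.0]]
side [ 297  219   66  142 5491] ((538.8457641601562, 173.42742919921875), (127.1781234741211, 357.903076171875), 12.272421836853027) [[438.70001220703125, 334.79998779296875], [514.7000122070312, -15.0], [639.0, 12.100000381469727], [562.9000244140625, 361.79998779296875]]
```

View crops.

View pics/s_rack.png

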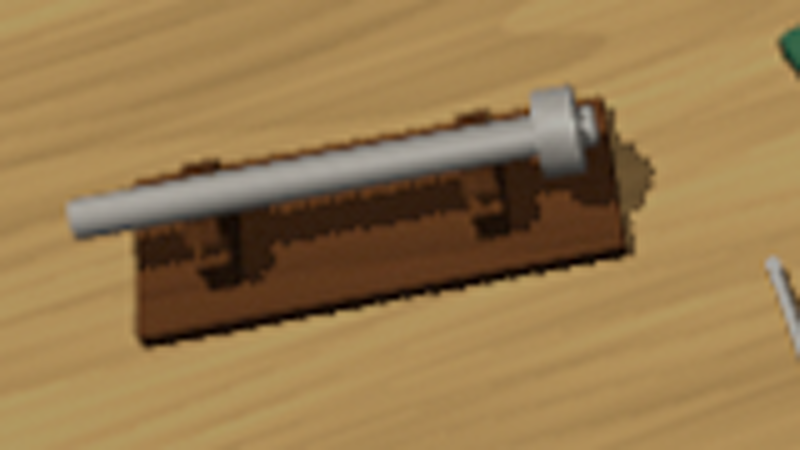

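View pics/d_rack.png

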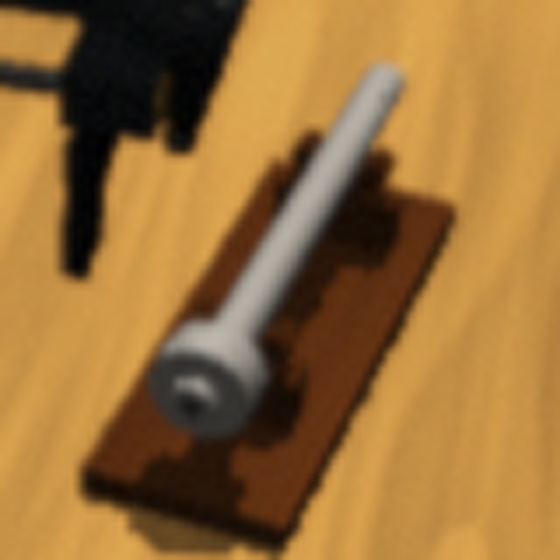

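View pics/s_bench.png

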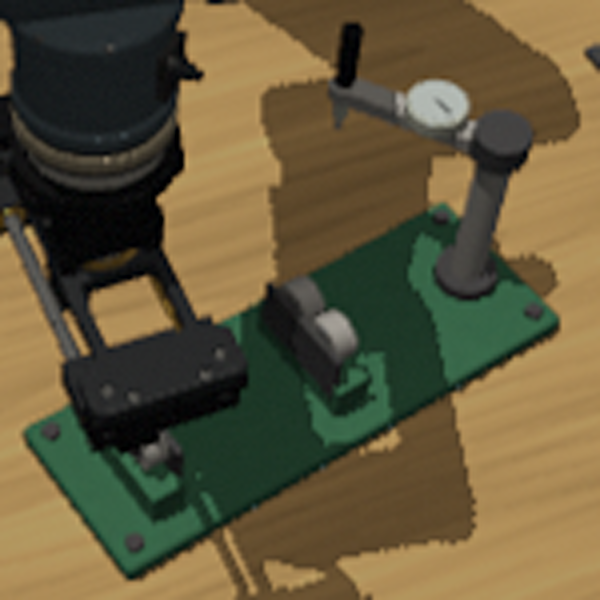

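View pics/d_bench.png

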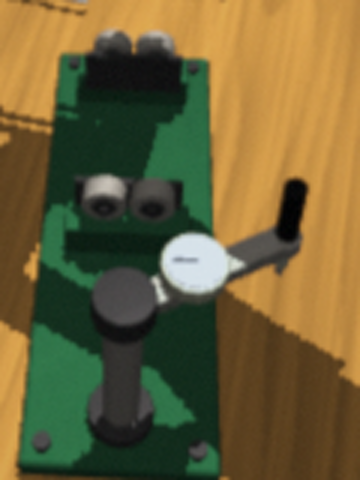

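Run:
```python
from h import *
import pickle
C=pickle.load(open("c0.pkl","rb"))
box={"scene":(150,212,264,250),"side":(343,125,388,186)}
lines={}
for n,(x0,y0,x1,y1) in box.items():
    im=C[n]["img"]; h=cv2.cvtColor(im,cv2.COLOR_RGB2HSV)
    m=np.zeros(im.shape[:2],np.uint8); m[y0:y1,x0:x1]=cv2.inRange(h,(0,0,85),(179,60,255))[y0:y1,x0:x1]
    k,l,st,_=cv2.connectedComponentsWithStats(m); i=1+st[1:,4].argmax()
    uv=np.argwhere(l==i)[:,::-1]; print(n,st[i])
    P=plane(C[n],uv,0.06)[:,:2]*1000
    P=P.astype(np.float32)
    c=P.mean(0); u=np.linalg.svd(P-c,full_matrices=False)[2][0]; u*=np.sign(u[1])
    for it in range(6):
        t=(P-c)@u; w=(P-c)@np.array([-u[1],u[0]])
        lo,hi=t.min(),t.max()
        ts,mid,wd=[],[],[]
        for a in np.arange(lo+15,lo+160,5):
            s=(t>=a)&(t<a+5); 
            if s.sum()>3: ts.append(a+2.5); mid.append((w[s].min()+w[s].max())/2); wd.append(np.ptp(w[s]))
        p=np.polyfit(ts,mid,1); nrm=np.array([-u[1],u[0]]); c=c+nrm*p[1]; u=u+nrm*p[0]; u/=np.linalg.norm(u)
    print(" yaw of axis from +y",np.degrees(np.arctan2(-u[0],u[1])),"len",hi-lo,"width",np.median(wd),"tail",c+lo*u,"head",c+hi*u,"mid from tail",c+(lo+150)*u)
# column top / hinge & grip
def P2(a,b): return tri([(C["scene"],a),(C["side"],b)])
s=lambda x,y:(290+x/4,100+y/4); d=lambda x,y:(290+x/3,200+y/3)
for nm,a,b in [("grip top",s(351,27),d(296,183)),("grip base",s(346,83),d(288,236)),("hub top",s(503,134),d(124,292)),("dial",s(438,104),d(194,261)),("tip",s(338,126),d(282,270))]:
    print(nm,P2(a,b))
o=-C["scene"]["R"].T@C["scene"]["t"]; print("scene cam",o,"side",-C["side"]["R"].T@C["side"]["t"])
```

```text
scene [153 217 107  30 832]
 yaw of axis from +y -9.107782517804566 len 253.53699173089063 width 17.75047120888135 tail [ 516.40040885 -374.36783746] head [ 556.53333369 -124.02736027] mid from tail [ 540.14423686 -226.25899022]
side [348 130  34  45 319]
 yaw of axis from +y -9.273489836144094 len 236.1282600294053 width 15.520333917132259 tail [ 517.31655893 -383.13974871] head [ 555.3679659  -150.09759456] mid from tail [ 541.48863831 -235.10019124]
grip top (array([0.42814181, 0.24093776, 0.20716406]), [np.float64(0.0016357145472655026), np.float64(0.0016357145472654876)])
grip base (array([0.42712357, 0.24308797, 0.15721298]), [np.float64(0.0026471865729552077), np.float64(0.0026471865729552715)])
hub top (array([0.51090934, 0.31060078, 0.1670318 ]), [np.float64(0.0026085344710977355), np.float64(0.0026085344710978396)])
dial (array([0.47643946, 0.28260892, 0.17047678]), [np.float64(0.0021532317795051616), np.float64(0.002153231779505211)])
tip (array([0.42673803, 0.24156085, 0.1175028 ]), [np.float64(0.0032752544789163385), np.float64(0.003275254478916297)])
scene cam [ 1.09397807 -0.16475586  0.94688675] side [0.44034934 0.6259045  0.70973729]
```

```bash
python3 -m pendant '[[[1.0,0,-0.4],[0,0,0],0],[[2.0,0.5,-0.8],[0,0,0],0],[[2.6,1.0,-0.9],[0,0,0],0],[[2.6,1.0,-0.9],[0,0,0],0],[[2.6,1.0,-0.9],[0,0,0],0],[[2.6,1.0,-0.9],[0,0,0],0],[[2.6,1.0,-0.9],[0,0,0],0],[[2.6,1.0,-0.9],[0,0,0],0],[[2.2,1.0,-0.8],[0,0,0],0],[[1.2,0.6,-0.5],[0,0,0],0],[[0.6,0,-0.3],[0,0.04,0],0],[[0,0,0],[0,0.06,0],0],[[0,0,0],[0,0.06,0],0],[[0,0,0],[0,0,0],0],[[0,0,0],[0,0,0],0]]'
python3 - <<'E'
from h import *
c=cap("wrist","w1"); print(bot.read_state()["tcp_rot"].round(4)); print(proj(c,[[.541,-.2255,.06],[.554,-.144,.06]]))
E
```

```text
time_s: 1.5
position: [0.5429, -0.2259, 0.2114]
tcp_rot: [[-0.158, 0.0, 0.987], [-0.987, 0.0, -0.158], [-0.0, -1.0, 0.0]]
force: [0.6, -0.4, 0.5]
opening: 1.003
[[-1.577e-01  1.000e-04  9.875e-01]
 [-9.875e-01  0.000e+00 -1.577e-01]
 [-0.000e+00 -1.000e+00  1.000e-04]]
[[325.47878252 207.43562684]
 [325.2949084  110.97233724]]
```

View pics/w1.png

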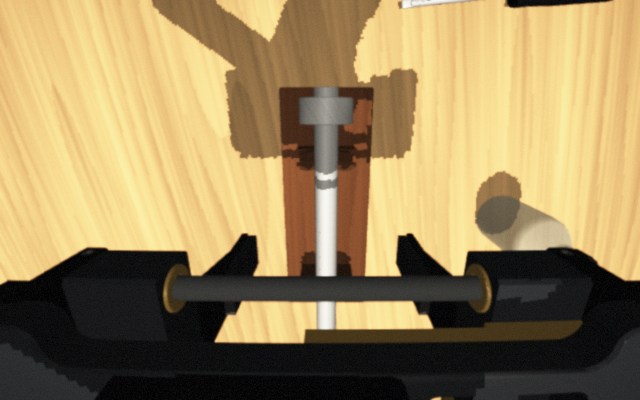

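Run:
```python
from h import *
c=cap("wrist"); crop(c,270,70,380,290,3,"w1c")
g=cv2.cvtColor(c["img"],cv2.COLOR_RGB2GRAY).astype(int)
print(g[80:130,326]); 
h=cv2.cvtColor(c["img"],cv2.COLOR_RGB2HSV)
for r in (105,112,140,165,190,210,240):
    m=(h[r,290:370,1]<70); x=np.where(m)[0]+290; print(r,x.min(),x.max(), plane(c,[[x.min()-.5+.0,r],[x.max()+.5,r]],0.06)[:,:2].mean(0)*1000, len(x))
for r in (87.5,96.5,124.5): print(r,plane(c,[[326,r]],0.06 )*1000,plane(c,[[326,r]],0.082)*1000)
```

```text
[127 128 123 125 128 126 127 132 145 147 146 147 150 147 147 147 136 140
 153 159 160 156 161 159 160 164 163 163 161 159 161 156 155 158 157 158
 159 159 158 157 160 159 159 153 138 138 142 146 146 147]
105 299 352 [ 554.97792698 -139.33092566] 54
112 299 352 [ 554.11344595 -144.69491065] 54
140 314 337 [ 550.54299351 -166.85075802] 24
165 314 336 [ 546.77146177 -187.5611404 ] 23
190 315 336 [ 543.67041291 -209.47539872] 22
210 315 336 [ 540.71407713 -227.80613878] 22
240 316 336 [ 536.47968208 -256.96862798] 21
87.5 [[ 557.4821426  -126.29055621   60.        ]] [[ 557.28724307 -127.87700415   82.        ]]
96.5 [[ 556.40520451 -132.99383936   60.        ]] [[ 556.30765064 -133.97436993   82.        ]]
124.5 [[ 552.94563558 -154.5254464    60.        ]] [[ 553.16079607 -153.55971055   82.        ]]
```

View pics/w1c.png

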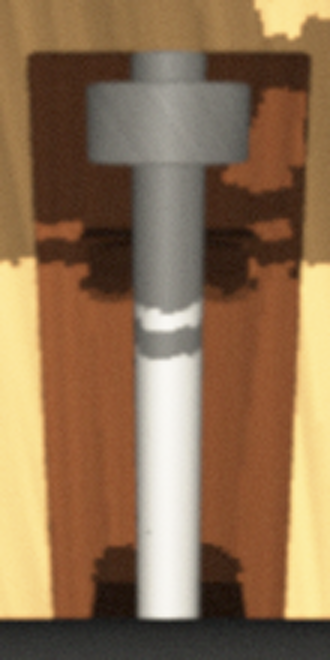

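```bash
python3 -m pendant '[[[-0.1,1.0,-0.2],[0,0,0],0],[[0,2.0,0],[0,0,0],0],[[0,2.2,0],[0,0,0],0],[[0,2.0,0],[0,0,0],0],[[0,1.5,0],[0,0,0],0.3],[[0,1.0,0],[0,0,0],0.5],[[0,0.3,0],[0,0,0],0.6],[[0,0,0],[0,0,0],0.6],[[0,0,0],[0,0,0],0.6]]'
python3 - <<'E'
from h import *
c=cap("wrist","w2"); s=bot.read_state(); p=s["position"]; R=s["tcp_rot"]
g=p+R[:,1]*.051; print(p,proj(c,[g,g+R[:,2]*.0175,g-R[:,2]*.0175, g-R[:,0]*.02]))
E
```

```text
time_s: 2.35
position: [0.5415, -0.2248, 0.1116]
tcp_rot: [[-0.159, 0.001, 0.987], [-0.987, -0.0, -0.159], [0.0, -1.0, 0.001]]
force: [0.6, -0.0, 0.5]
opening: 0.708
[ 0.5416762  -0.2249001   0.11196903] [[328.5317993  265.77321636]
 [359.74167859 265.74846867]
 [297.32287437 265.73981985]
 [328.59330181 232.97226925]]
```

View pics/w2.png

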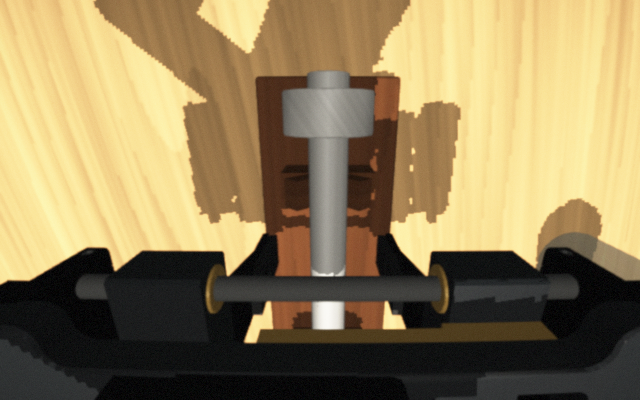

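```bash
python3 -m pendant '[[[0,0,0],[0,0,0],0.65],[[0,0,0],[0,0,0],0.7],[[0,0,0],[0,0,0],0.73],[[0,0,0],[0,0,0],0.76],[[0,0,0],[0,0,0],0.8],[[0,0,0],[0,0,0],0.9],[[0,0,0],[0,0,0],1],[[0,0,0],[0,0,0],1],[[0,0,0],[0,0,0],1]]'
python3 -m pendant '[[[0,-0.3,0],[0,0,0],1],[[0,-0.5,0],[0,0,0],1],[[0,-0.5,0],[0,0,0],1],[[0,-0.5,0],[0,0,0],1],[[0,0,0],[0,0,0],1],[[0,0,0],[0,0,0],1]]'
python3 - <<'E'
from h import *
s=bot.read_state();print(s["moment"],s["position"])
c=cap("wrist","w3")
E
```

```text
time_s: 3.15
position: [0.5419, -0.2249, 0.1115]
tcp_rot: [[-0.159, 0.002, 0.987], [-0.987, -0.001, -0.159], [0.001, -1.0, 0.002]]
force: [2.4, 0.3, 0.2]
opening: 0.217
time_s: 3.65
position: [0.5411, -0.2247, 0.1296]
tcp_rot: [[-0.159, 0.0, 0.987], [-0.987, -0.0, -0.159], [0.0, -1.0, 0.0]]
force: [0.6, 0.5, -5.2]
opening: 0.219
[-0.02033211 -0.00947303  0.01012714] [ 0.54109936 -0.22472404  0.1296077 ]
```

View pics/w3.png

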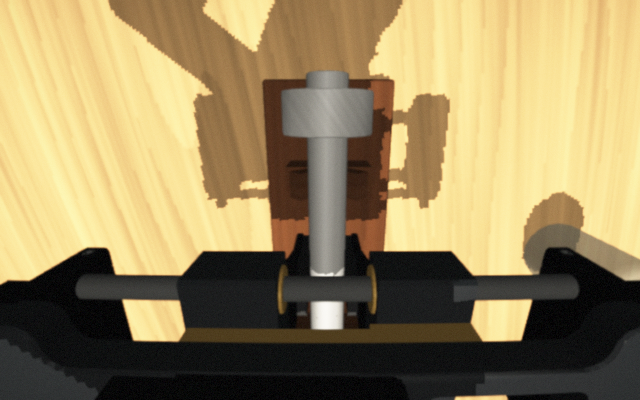

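```bash
python3 -m pendant '[[[0,-1.5,0],[0,0,0],1],[[0,-2.5,0],[0,0,0],1],[[-1,-2.5,0],[0,0,0],1],[[-2,-2.0,0],[0,-0.03,0],1],[[-3,0,0],[0,-0.06,0],1],[[-3,0,0],[0,-0.06,0],1],[[-3,0,0],[0,-0.06,0],1],[[-3,0,0],[0,-0.06,0],1],[[-3,0,0],[0,-0.06,0],1],[[-3,0,0],[0,-0.04,0],1],[[-1.0,0,0],[0,0,0],1],[[0,0,0],[0,0,0],1],[[0,0,0],[0,0,0],1]]'
python3 - <<'E'
from h import *
import pickle
C={n:cap(n,n+"4") for n in ("scene","side","wrist")}
pickle.dump(C,open("c4.pkl","wb"))
E
```

```text
time_s: 4.78
position: [0.5401, -0.0059, 0.2141]
tcp_rot: [[0.21, -0.0, 0.978], [-0.978, -0.001, 0.21], [0.001, -1.0, -0.0]]
force: [0.5, -0.8, -4.7]
opening: 0.224
```

View pics/wrist4.png

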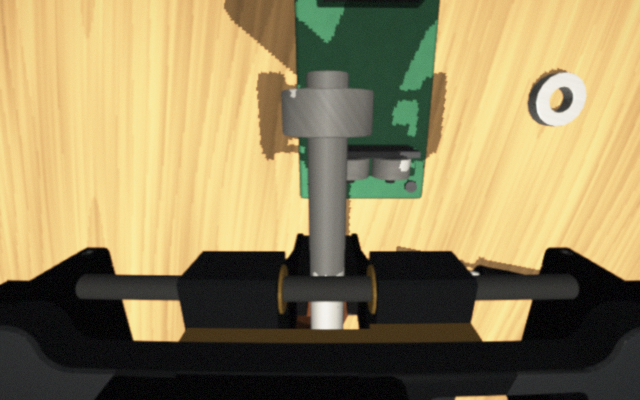

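View pics/scene4.png

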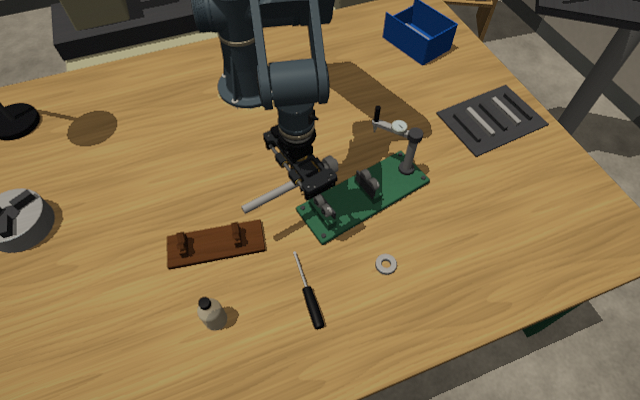

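```bash
python3 -m pendant '[[[-0.5,0,0.2],[0,0,0],1],[[-1.5,0,0.5],[0,0,0],1],[[-2,0,0.6],[0,0,0],1],[[-2.2,0,0.6],[0,0,0],1],[[-2.2,0,0.6],[0,0,0],1],[[-2,0,0.6],[0,0,0],1],[[-1.5,0,0.5],[0,0,0],1],[[-0.8,0,0.2],[0,0,0],1],[[0,0,0],[0,0,0],1],[[0,0,0],[0,0,0],1],[[0,0,0],[0,0,0],1]]'
python3 - <<'E'
from h import *
import pickle
C={n:cap(n,n+"5") for n in ("scene","side","wrist")}
pickle.dump(C,open("c5.pkl","wb"))
crop(C["wrist"],200,0,450,280,2,"w5c")
crop(C["side"],290,180,410,360,4,"d5c")
E
```

```text
time_s: 5.85
position: [0.551, 0.1248, 0.2141]
tcp_rot: [[0.208, -0.0, 0.978], [-0.978, -0.001, 0.208], [0.0, -1.0, -0.001]]
force: [0.9, -0.9, -5.6]
opening: 0.22
```

View pics/wrist5.png

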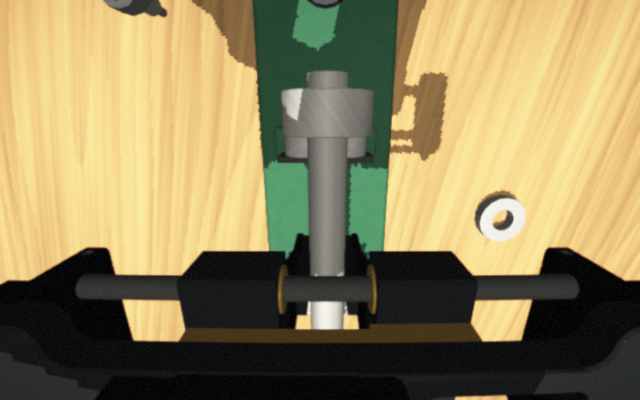

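View pics/d5c.png

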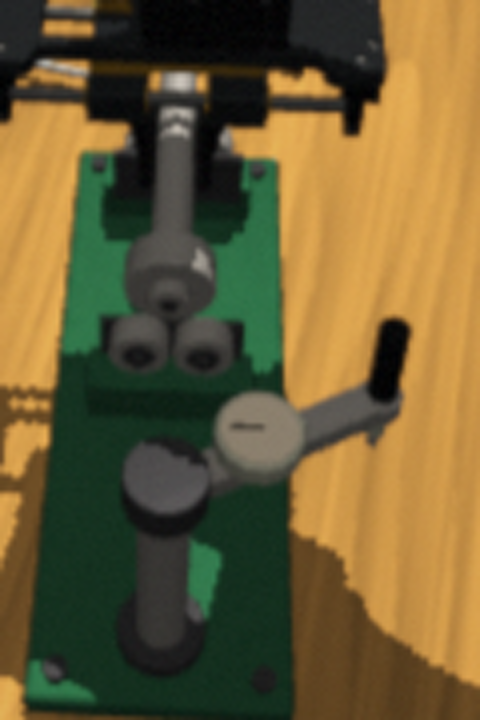

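Run:
```python
from h import *
import pickle
c=pickle.load(open("c5.pkl","rb"))["wrist"]
s=bot.read_state(); p=s["position"];R=s["tcp_rot"]
h=cv2.cvtColor(c["img"],cv2.COLOR_RGB2HSV)
m=cv2.inRange(h,(50,60,15),(95,255,255))
E={0:[],1:[]};W=[]
for r in list(range(6,80,4))+list(range(170,232,4)):
    x=np.where(m[r,230:420])[0]+230
    if len(x)<20: continue
    a=plane(c,[[x.min()-.5,r],[x.max()+.5,r]],.018)[:,:2]*1000
    E[0].append(a[0]);E[1].append(a[1]); 
    if r%20==10: print(r,x.min(),x.max())
L=[]
for k in E:
    P=np.array(E[k]); f=np.polyfit(P[:,1],P[:,0],1); res=P[:,0]-np.polyval(f,P[:,1]); print("yaw",np.degrees(np.arctan(-f[0])),"rms",res.std(),"n",len(P)); L.append(f)
# centre line distance of TCP
f=(L[0]+L[1])/2; print("centre yaw",np.degrees(np.arctan(-f[0])),"width",(L[1]-L[0])@[p[1]*1000,1]*np.cos(np.arctan(f[0])))
print("centre x at tcp y",f@[p[1]*1000,1],"tcp x",p[0]*1000)
for C in ("scene","side"): pass
tool=np.degrees(np.arctan2(R[1,2],R[0,2])); print("tool yaw",tool)
# bar axis yaw in tool, rows
for r in (150,170,190,210,225):
    x=np.where(h[r,295:360,1]<60)[0]+295; print(r,x.min(),x.max(),end=' ')
    q=plane(c,[[(x.min()+x.max())/2,r]],p[2]-.0515)[0]-p; print((R.T@q*1000).round(1))
```

```text
10 254 396
30 255 395
50 256 394
70 258 393
170 264 387
190 266 386
210 267 384
230 268 383
yaw 12.133641982858938 rms 0.29456277141167597 n 35
yaw 11.922776591867086 rms 0.29543866416036196 n 35
centre yaw 12.028250625769294 width 125.73553935974181
centre x at tcp y 549.037080207412 tcp x 551.0145311527989
tool yaw 11.947411052294319
150 295 359 [-64.3  51.5  -0.5]
170 308 346 [-54.3  51.5  -0.5]
190 309 346 [-43.8  51.5  -0.3]
210 309 345 [-32.8  51.5  -0.5]
225 309 345 [-24.3  51.5  -0.5]
```

View pics/w5c.png

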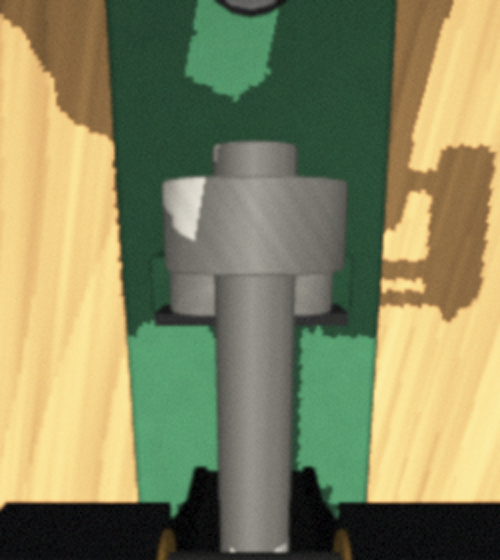

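Run:
```python
from h import *
import pickle
C=pickle.load(open("c5.pkl","rb")); c=C["wrist"]
s=bot.read_state(); p=s["position"];R=s["tcp_rot"]
T=lambda u,z:((plane(c,[u],z)[0]-p)@R*1000).round(1)
print("rollers L/R z.07",T((285,150),.07),T((365.7,150),.07))
print("cheek corners .076",T((277.5,161.3),.076),T((373.7,161.3),.076))
g=c["img"].sum(2)//3
for x in (283,288,362,367,371): print(x,g[140:170,x])
for r in (156,159): print(r,g[r,270:300],g[r,355:382])
print(g[150,275:295],g[150,355:380])
# bench estimates by 2-view
c0=pickle.load(open("c0.pkl","rb"))
```

```text
rollers L/R z.07 [-52.3 144.2 -34.8] [-52.2 144.2  31.2]
cheek corners .076 [-44.  138.2 -40.3] [-44.  138.2  37.2]
283 [ 58  57  60  57  62  57  63  58  61  62  61  52  42  26  25  22  28  39
  43  47  46  45  65 103 118 120 121 122 121 123]
288 [ 99  98 101 100 100  98 102  98  96 100 100 101 104 104 105  97  73  54
  47  47  47  49  68 107 114 117 118 119 116 120]
362 [108 108 106 105 106 104 104 106 100  99 105 102 103  98  97  95  73  54
  48  50  48  49  47  57  55  61  60  78 108 118]
367 [ 65  64  64  62  61  63  61  61  61  61  62  51  34  28  27  27  33  48
  49  47  48  50  53  56  57  57  62  62  79 108]
371 [ 58  63  57  59  62  59  61  59  59  60  57  52  55  49  37  34  35  46
  47  48  51  49  51  55  55  58  59  73 106 116]
156 [ 59  56  55  57  54  58  50  44  38  31  31  29  31  28  28  33  47  63
  73  83  96 100 106 112 113 118 125 125 129 130] [118 112 104 102 101  90  82  73  61  52  39  39  33  36  37  34  35  36
  43  54  54  57  56  55  59  60  59]
159 [56 57 54 60 56 66 60 57 46 44 49 49 47 47 51 49 49 45 47 46 47 45 48 51
 47 49 50 50 48 51] [47 47 48 49 48 47 50 50 46 49 49 49 47 50 50 51 48 49 51 52 58 53 56 58
 55 57 57]
[ 53  53  54  61  60  58  60  61  61  63  73  84  91 100 110 115 117 118
 122 123] [125 121 123 119 116 116 111 105  95  94  77  63  62  61  57  58  57  58
  57  51  47  51  56  60  56]
```

Run:
```python
from h import *
import pickle
C=pickle.load(open("c4.pkl","rb")); c=C["wrist"]
crop(c,290,130,440,210,5,"w4c")
g=c["img"].astype(int)
for x in (306,360,380,400,415): print(x,[tuple(v) for v in g[190:204,x,:2]])
a=np.radians(12.0); yd=np.array([-np.sin(a),np.cos(a)]);xd=np.array([np.cos(a),np.sin(a)])
# spindle flange check in hand
for x,r in ((306,197.5),(415,197.5)):
    q=plane(c,[(x,r)],.018)[0,:2]*1000; print("edge",q,"y-origin proj",q@yd+135, q@xd)
p=bot.read_state()["position"][:2]*1000
print("tcp", p@yd, p@xd)
# column from 2 view in c4/c5
```

```text
306 [(np.int64(99), np.int64(175)), (np.int64(98), np.int64(176)), (np.int64(95), np.int64(174)), (np.int64(96), np.int64(175)), (np.int64(97), np.int64(176)), (np.int64(100), np.int64(179)), (np.int64(91), np.int64(167)), (np.int64(105), np.int64(162)), (np.int64(174), np.int64(178)), (np.int64(242), np.int64(224)), (np.int64(250), np.int64(233)), (np.int64(250), np.int64(232)), (np.int64(250), np.int64(231)), (np.int64(250), np.int64(232))]
360 [(np.int64(91), np.int64(166)), (np.int64(93), np.int64(169)), (np.int64(93), np.int64(167)), (np.int64(95), np.int64(170)), (np.int64(94), np.int64(170)), (np.int64(98), np.int64(171)), (np.int64(94), np.int64(166)), (np.int64(101), np.int64(159)), (np.int64(170), np.int64(177)), (np.int64(242), np.int64(226)), (np.int64(250), np.int64(234)), (np.int64(251), np.int64(235)), (np.int64(250), np.int64(235)), (np.int64(250), np.int64(235))]
380 [(np.int64(90), np.int64(167)), (np.int64(89), np.int64(165)), (np.int64(92), np.int64(166)), (np.int64(93), np.int64(166)), (np.int64(92), np.int64(167)), (np.int64(90), np.int64(165)), (np.int64(90), n
[... 635 characters left out ...]
np.int64(227)), (np.int64(249), np.int64(225))]
415 [(np.int64(97), np.int64(132)), (np.int64(89), np.int64(143)), (np.int64(88), np.int64(153)), (np.int64(87), np.int64(157)), (np.int64(85), np.int64(155)), (np.int64(87), np.int64(155)), (np.int64(85), np.int64(151)), (np.int64(93), np.int64(146)), (np.int64(169), np.int64(167)), (np.int64(241), np.int64(213)), (np.int64(249), np.int64(226)), (np.int64(250), np.int64(227)), (np.int64(250), np.int64(228)), (np.int64(250), np.int64(228))]
edge [519.95422986 -15.89917827] y-origin proj 11.343693847846183 505.2863573916366
edge [631.94122841   7.8268963 ] y-origin proj 11.267890545305036 619.759099616476
tcp 7.5296802833046845 564.9250065095214
```

View pics/w4c.png

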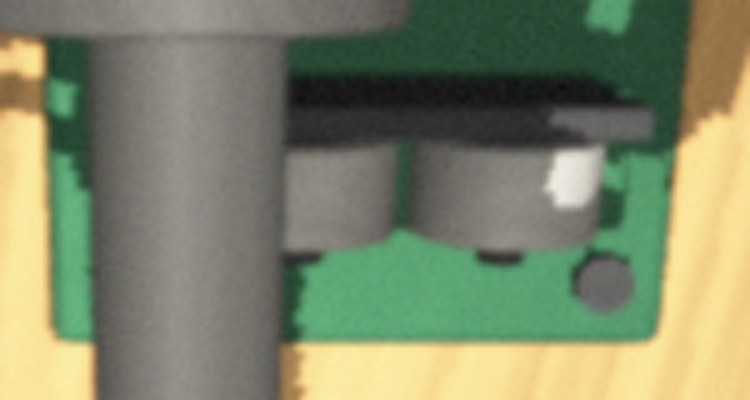

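Run:
```python
from h import *
import pickle
c=pickle.load(open("c4.pkl","rb"))["wrist"]
a=np.radians(12.0); yd=np.array([-np.sin(a),np.cos(a)]);xd=np.array([np.cos(a),np.sin(a)])
for r,z,y in ((157.4,.076,-81),(151,.076,-76)):
    print("cheek",plane(c,[(410,r)],z)[0,:2]@yd*1000-y)
c=pickle.load(open("c5.pkl","rb"))["wrist"]
print("head cheek",[plane(c,[(283,162.3)],.076)[0,:2]@yd*1000-41])
# flange in hand, in w5: top-edges rows 
p=bot.read_state()["position"];R=bot.read_state()["tcp_rot"]
for r,z in ((70.5,-.0515),(88.5,-.0295),(136.5,-.0295),(88.5,-.04),(136.5,-.04)): print(r,((plane(c,[(327,r)],p[2]+z)[0]-p)@R*1000)[0])
g=c["img"].sum(2)//3; print(g[64:74,327],g[84:92,327],g[130:142,327],g[130:142,300])
```

```text
cheek 8.577081761350144
cheek 8.707276496533751
head cheek [np.float64(9.722636110227363)]
70.5 -100.88745368357486
88.5 -91.52059657419498
136.5 -72.79082877365053
88.5 -92.2492953565216
136.5 -71.90022870065926
[ 54  54  56  57  56  65  93 119 140 143] [145 145 145 137 133 148 156 156] [156 159 153 156 155 152 139 122 134 142 145 144] [114 118 117 117 118 112 111 122 127 133 130 133]
```

```bash
python3 -m pendant '[[[-0.15,0,-0.12],[0,0,0],1],[[0,0.8,0],[0,0,0],1],[[0,1.4,0],[0,0,0],1],[[0,1.4,0],[0,0,0],1],[[0,1.2,0],[0,0,0],1],[[0,0.8,0],[0,0,0],1],[[0,0.4,0],[0,0,0],1],[[0,0.2,0],[0,0,0],1],[[0,0,0],[0,0,0],1],[[0,0,0],[0,0,0],1],[[0,0,0],[0,0,0],1]]'
python3 - <<'E'
from h import *
C={n:cap(n,n+"6") for n in ("scene","side","wrist")}
s=bot.read_state();print(s["position"],s["force"],s["moment"])
crop(C["wrist"],220,40,420,280,3,"w6c")
crop(C["side"],290,180,410,320,5,"d6c")
E
```

```text
time_s: 6.92
position: [0.55, 0.1271, 0.1529]
tcp_rot: [[0.208, 0.001, 0.978], [-0.978, 0.0, 0.208], [0.0, -1.0, 0.001]]
force: [-0.2, 0.3, -5.1]
opening: 0.221
[0.54977622 0.12713853 0.15280782] [-0.29312163  1.0627439  -6.03996276] [-0.058421   -0.0696686  -0.01910349]
```

View pics/w6c.png

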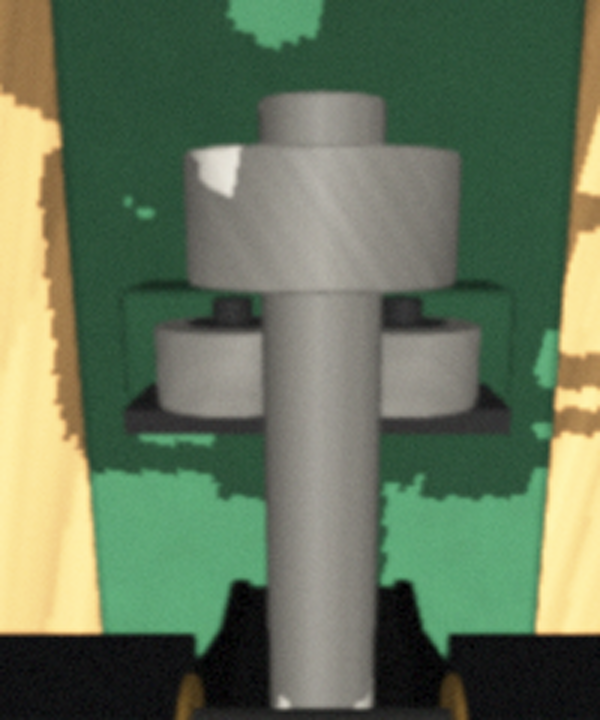

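View pics/d6c.png

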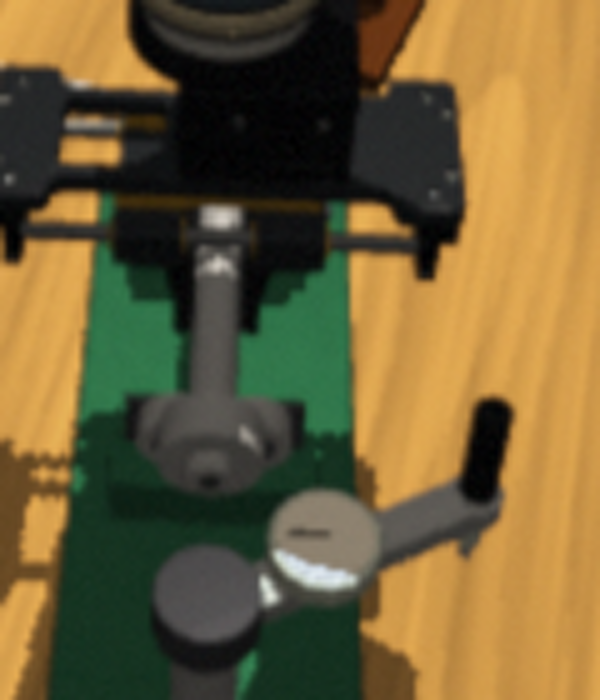

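```bash
cat > al.py <<'E'
from h import *
c=cap("wrist"); s=bot.read_state();p=s["position"];R=s["tcp_rot"]
g=c["img"].sum(2)//3
def T(u,z): return ((plane(c,[u],z)[0]-p)@R*1000).round(2)
def sub(row,x0,x1,up,zc):   # average steepest-gradient column over rows
    v=[]
    for r in row:
        l=cv2.GaussianBlur(g[r:r+1,:].astype(np.float32),(5,1),0)[0]; d=np.diff(l)[x0:x1]*up; 
        w=np.clip(d,0,None)**2; k=d.argmax(); sl=slice(max(k-2,0),k+3); v.append(x0+.5+(w[sl]*np.arange(len(d))[sl]).sum()/w[sl].sum())
    return np.median(v)
rows=range(154,172,2)
a=sub(rows,262,282,1,0);b=sub(rows,370,390,-1,0)
print("roller edges",a,b,T((a,162),.07)[2],T((b,162),.07)[2],"mid",(T((a,162),.07)[2]+T((b,162),.07)[2])/2)
rows=range(172,184,2)
a2=sub(range(178,196,2),300,316,1,0);b2=sub(range(178,196,2),340,356,-1,0)
z=p[2]-.0515
print("bar",a2,b2,T((a2,186),z)[2],T((b2,186),z)[2],"mid",(T((a2,186),z)[2]+T((b2,186),z)[2])/2, "at x",T((a2,186),z)[0])
print(p,s["force"])
E
python3 al.py
```

```text
roller edges 272.5605053035802 378.6032716568545 -33.71 31.22 mid -1.245000000000001
bar 308.82040836122025 345.2335603157396 -9.78 8.97 mid -0.40499999999999936 at x -45.97
[0.54970283 0.1271284  0.15272467] [ 0.10696598  0.14802085 -4.72611398]
```

```bash
python3 -m pendant '[[[0,0.3,-0.08],[0,0,0],1],[[0,0.2,0],[0,0,0],1],[[0,0,0],[0,0,0],1],[[0,0,0],[0,0,0],1]]'; python3 al.py
```

```text
time_s: 7.45
position: [0.5485, 0.1269, 0.147]
tcp_rot: [[0.208, -0.001, 0.978], [-0.978, -0.0, 0.208], [-0.0, -1.0, -0.001]]
force: [0.0, 0.0, -4.9]
opening: 0.221
roller edges 272.9871771482186 383.20711111530443 -32.61 32.63 mid 0.010000000000001563
bar 308.98250904704463 345.1143596896004 -9.92 8.67 mid -0.625 at x -46.03
[0.54860491 0.1269482  0.14705585] [ 0.60919664 -1.20395518 -5.35212646]
```

```bash
for i in 1 2 3; do python3 al.py; done
```

```text
roller edges 272.75871918412207 382.54596622081357 -32.72 32.31 mid -0.2049999999999983
bar 308.8658790582474 345.13881509032944 -9.94 8.72 mid -0.6099999999999994 at x -46.03
[0.54871229 0.12694415 0.14716261] [ 1.97400454e-03  1.34961539e-01 -4.79600097e+00]
roller edges 272.60613257212384 382.4814581578267 -32.81 32.3 mid -0.25500000000000256
bar 308.94004521980423 345.20981224597256 -9.88 8.78 mid -0.5500000000000007 at x -46.05
[0.5487902  0.12692345 0.14722696] [ 0.63605146  0.17415983 -5.19388417]
roller edges 272.56197972989963 382.35057532025866 -32.76 32.32 mid -0.21999999999999886
bar 309.4104465996751 345.2014208419478 -9.57 8.85 mid -0.3600000000000003 at x -46.0
[0.54876437 0.12694121 0.14725824] [-0.11965537 -0.47106701 -6.05181821]
```

```bash
python3 -m pendant '[[[0,0.15,0.02],[0,0,0],1],[[0,0.1,0],[0,0,0],1],[[0,0.1,0],[0,0,0],1],[[0,0.08,0],[0,0,0],1],[[0,0.05,0],[0,0,0],1],[[0,0,0],[0,0,0],1],[[0,0,0],[0,0,0],1]]'; python3 -m pendant '[[[0,0.04,0],[0,0,0],1],[[0,0.03,0],[0,0,0],1],[[0,0,0],[0,0,0],1],[[0,0,0],[0,0,0],1]]'; python3 al.py
```

```text
time_s: 8.23
position: [0.5489, 0.127, 0.1424]
tcp_rot: [[0.208, -0.0, 0.978], [-0.978, 0.0, 0.208], [-0.0, -1.0, -0.0]]
force: [-0.2, 0.1, -5.1]
opening: 0.219
time_s: 8.57
position: [0.5489, 0.127, 0.1418]
tcp_rot: [[0.208, 0.0, 0.978], [-0.978, 0.0, 0.208], [0.0, -1.0, 0.0]]
force: [-0.4, -0.7, -5.3]
opening: 0.216
roller edges 270.5093769666457 383.73463093718476 -32.89 32.06 mid -0.41499999999999915
bar 308.8897805063002 345.14052889543825 -9.83 8.83 mid -0.5 at x -46.0
[0.54889068 0.12697946 0.14175231] [ 8.38482374e-01  1.95262163e-03 -4.61897965e+00]
```

Aligned within 0.1 mm; continue down gently until the weight transfers.

```bash
for i in 1 2 ; do python3 -m pendant '[[[0,0.03,0],[0,0,0],1],[[0,0,0],[0,0,0],1],[[0,0,0],[0,0,0],1]]' | egrep 'pos|force'; done
```

```text
position: [0.549, 0.127, 0.1415]
force: [-0.3, -0.3, -4.8]
position: [0.5491, 0.127, 0.1413]
force: [0.3, 0.4, -3.8]
```

```bash
for i in 1 2 3 ; do python3 -m pendant '[[[0,0.02,0],[0,0,0],1],[[0,0,0],[0,0,0],1],[[0,0,0],[0,0,0],1]]' | egrep 'pos|force'; done; python3 -c "
from h import *
print(bot.read_state()['force'],bot.read_state()['moment'])"
```

```text
position: [0.5491, 0.127, 0.1412]
force: [0.9, 0.6, -2.7]
position: [0.5491, 0.127, 0.1412]
force: [0.0, 0.0, 1.2]
position: [0.5491, 0.127, 0.1411]
force: [-1.2, 0.1, 4.3]
[-1.19989177  0.09139881  4.33885719] [0.01608244 0.08861029 0.07245589]
```

```bash
python3 -m pendant '[[[0,-0.02,0],[0,0,0],1],[[0,0,0],[0,0,0],0.8],[[0,0,0],[0,0,0],0.79],[[0,0,0],[0,0,0],0.78],[[0,0,0],[0,0,0],0.77],[[0,0,0],[0,0,0],0.76],[[0,0,0],[0,0,0],0.74],[[0,0,0],[0,0,0],0.72],[[0,0,0],[0,0,0],0.70],[[0,0,0],[0,0,0],0.68],[[0,0,0],[0,0,0],0.66],[[0,0,0],[0,0,0],0.64],[[0,0,0],[0,0,0],0.62],[[0,0,0],[0,0,0],0.6],[[0,0,0],[0,0,0],0.6]]'
python3 - <<'E'
from h import *
C={n:cap(n,n+"7") for n in ("scene","side","wrist")}
crop(C["wrist"],220,40,420,280,3,"w7c")
E
```

```text
time_s: 11.12
position: [0.5489, 0.127, 0.1408]
tcp_rot: [[0.208, -0.0, 0.978], [-0.978, 0.0, 0.208], [-0.0, -1.0, -0.0]]
force: [-0.9, -0.6, -0.4]
opening: 0.399
```

View pics/w7c.png

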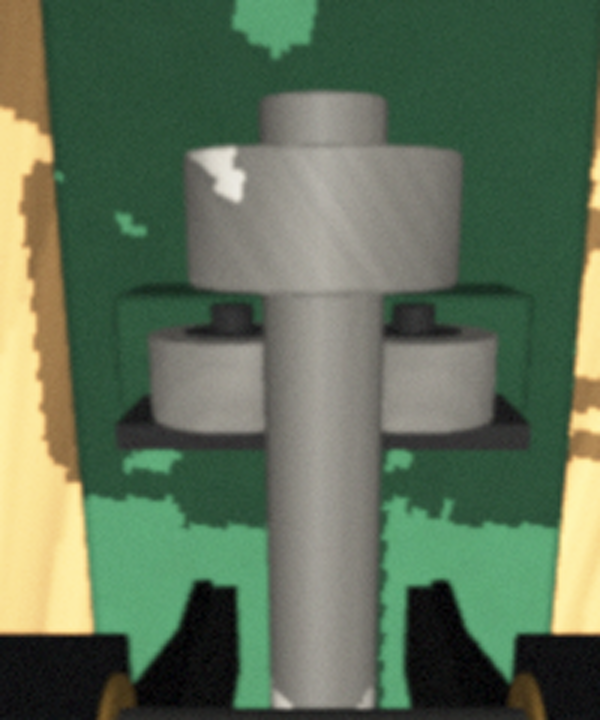

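```bash
python3 -m pendant '[[[0,-0.3,0],[0,0,0],0.6],[[0,-1,0],[0,0,0],0.6],[[0,-2,0],[0,0,0],0.6],[[0,-3,0],[0,0,0],0.6],[[0,-3,0],[0,0,0],0.6],[[0,-3,0],[0,0,0],0.6],[[0,-2.5,0],[0,0,0],0.6],[[-1,-1.2,-1],[0,0,0],0.6],[[-2.4,0,-1.7],[0,0,0],0.6],[[-2.5,0,-1.7],[0,0,0],0.6],[[-2.5,0,-1.7],[0,0,0],0.6],[[-2.5,0,-1.6],[0,0,0],0.6],[[-2.0,0,-1.2],[0,0,0],0.6],[[-0.9,0,-0.5],[0,0,0],0.6],[[0,0,0],[0,0,0],0.6],[[0,0,0],[0,0,0],0.6]]'
python3 - <<'E'
from h import *
C={n:cap(n,n+"8") for n in ("scene","side","wrist")}
print(bot.read_state()["joint_positions"].round(1))
E
```

```text
time_s: 12.6
position: [0.4288, 0.2424, 0.3014]
tcp_rot: [[0.21, 0.002, 0.978], [-0.978, -0.0, 0.21], [0.001, -1.0, 0.002]]
force: [-0.3, -0.1, 0.3]
opening: 0.4
[ 16.4  19.4 100.1  -0.   60.4   4.4]
```

View pics/wrist8.png

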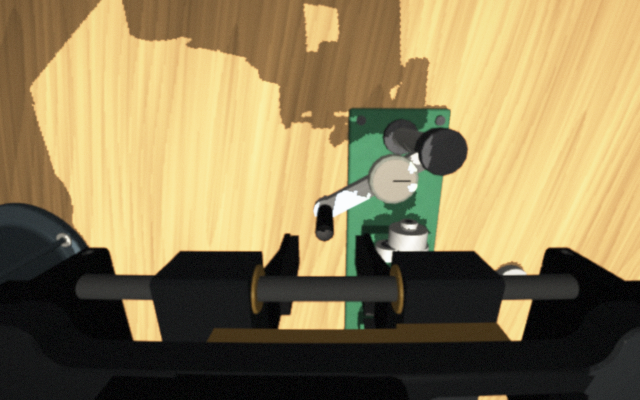

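View pics/scene8.png

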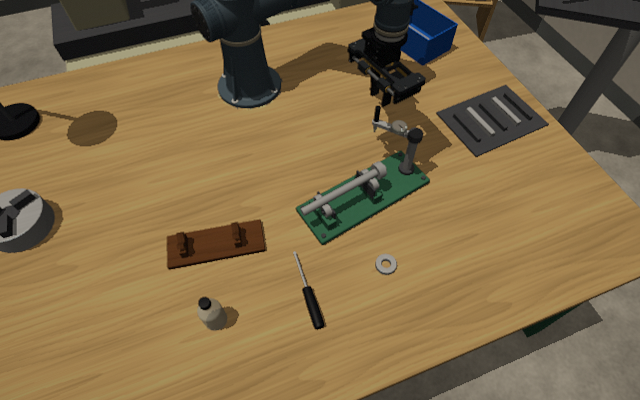

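Run:
```python
from h import *
c=cap("wrist"); crop(c,290,100,480,260,4,"w8c")
print(plane(c,[(443,151.5)],.168)*1000, plane(c,[(324.5,233)],.206)*1000,plane(c,[(395,179.5)],.172)*1000)
S=bot.read_state();print(S["position"])
```

```text
[[507.21482544 312.02428118 168.        ]] [[427.31960426 241.62717617 206.        ]] [[475.22625699 283.16744898 172.        ]]
[0.42938577 0.24157243 0.30080245]
```

View pics/w8c.png

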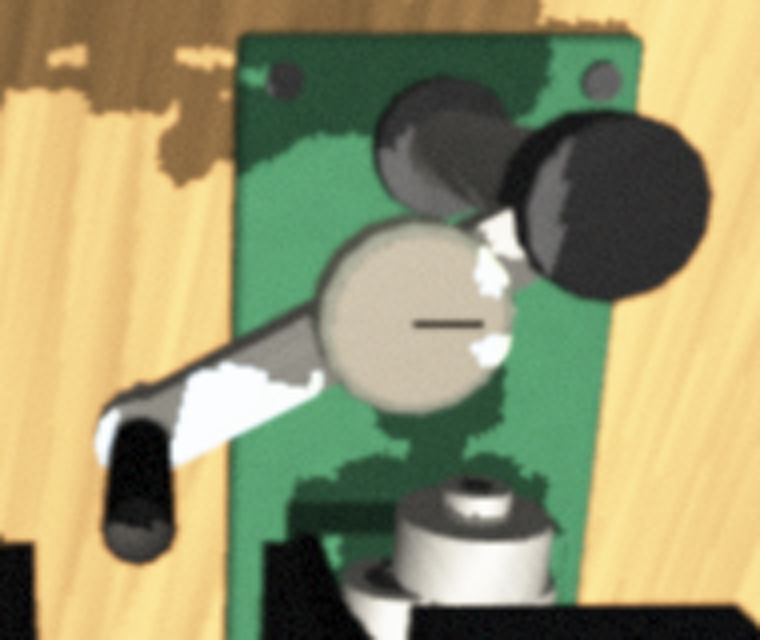

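```bash
python3 -m pendant '[[[0,0,0],[0,0.1,0],0.6],[[0,0,0],[0,0.12,0],0.6],[[0,0,0],[0,0.12,0],0.6],[[0,0,0],[0,0.12,0],0.6],[[0,0,0],[0,0.12,0],0.6],[[0,0,0],[0,0.12,0],0.6],[[0,0,0],[0,0.12,0],0.6],[[0,0,0],[0,0.12,0],0.6],[[0,0,0],[0,0.1,0],0.6],[[0,0,0],[0,0.03,0],0.6],[[0,0,0],[0,0,0],0.6],[[0,0,0],[0,0,0],0.6]]'
python3 - <<'E'
from h import *
c=cap("wrist","w9"); s=bot.read_state();p=s["position"];R=s["tcp_rot"]
g=np.array([.4273,.2419,.206]); print(p,R.round(3)); print("move tool mm",(g-p)@R*1000, proj(c,g))
E
```

```text
time_s: 13.8
position: [0.4288, 0.2418, 0.3006]
tcp_rot: [[-0.758, -0.0, 0.652], [-0.652, -0.0, -0.758], [0.0, -1.0, 0.0]]
force: [-1.0, -0.3, 0.1]
opening: 0.401
[0.42871276 0.24187363 0.30063812] [[-0.758 -0.     0.652]
 [-0.652 -0.    -0.758]
 [ 0.    -1.     0.   ]]
move tool mm [ 1.04286851 94.63823151 -0.94251414] [[326.1909493  234.26619577]]
```

View pics/w9.png

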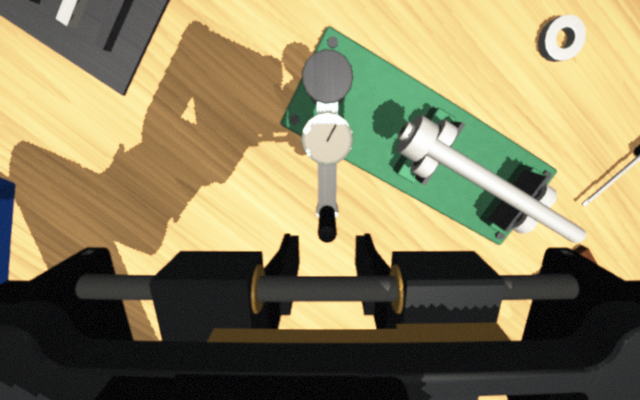

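```bash
python3 -m pendant '[[[0,0.5,-0.05],[0,0,0],0.6],[[0,1.2,0],[0,0,0],0.6],[[0,1.5,0],[0,0,0],0.6],[[0,1.5,0],[0,0,0],0.6],[[0,1,0],[0,0,0],0.6],[[0,0.4,0],[0,0,0],0.6],[[0,0,0],[0,0,0],0.6],[[0,0,0],[0,0,0],0.6]]'
python3 - <<'E'
from h import *
c=cap("wrist","w10"); s=bot.read_state();p=s["position"];R=s["tcp_rot"]
g=p+R[:,1]*.033; print(p,proj(c,[g,g+.0175*R[:,2],g-.0175*R[:,2]]))
E
```

```text
time_s: 14.52
position: [0.428, 0.2428, 0.2397]
tcp_rot: [[-0.758, -0.0, 0.653], [-0.653, -0.0, -0.758], [0.0, -1.0, -0.0]]
force: [0.4, -0.3, -0.7]
opening: 0.399
[0.4282756  0.24285929 0.24015251] [[328.25892301 282.72376977]
 [363.21662029 282.68385699]
 [293.30418402 282.67143285]]
```

View pics/w10.png

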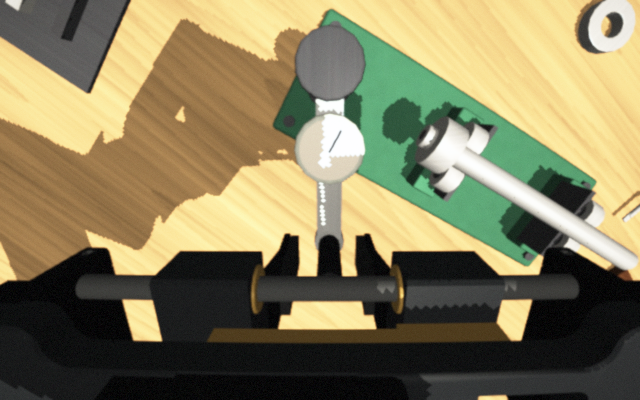

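```bash
python3 -m pendant '[[[0,0,0],[0,0,0],0.7],[[0,0,0],[0,0,0],0.76],[[0,0,0],[0,0,0],0.8],[[0,0,0],[0,0,0],0.84],[[0,0,0],[0,0,0],0.9],[[0,0,0],[0,0,0],1],[[0,0,0],[0,0,0],1]]'
python3 - <<'E'
from h import *
s=bot.read_state();p=s["position"]*1000;R=s["tcp_rot"]
H=np.array([509,312.2]);d=p[:2]-H
print(p,np.linalg.norm(d),np.degrees(np.arctan2(d[1],d[0])),s["force"],s["opening"])
E
```

```text
time_s: 15.15
position: [0.428, 0.2427, 0.24]
tcp_rot: [[-0.758, 0.001, 0.652], [-0.652, -0.0, -0.758], [-0.0, -1.0, 0.0]]
force: [-0.2, -1.0, 2.0]
opening: 0.152
[428.02824081 242.68041718 240.0191439 ] 106.72112340525001 -139.351739693799 [-0.22636127 -0.99493347  2.04900285] 0.1522135621930612
```

```bash
python3 -m pendant '[[[-0.01,0,0.54],[0,-0.05,0],1],[[-0.05,0,1.08],[0,-0.1,0],1],[[-0.05,0,1.08],[0,-0.1,0],1],[[-0.05,0,1.08],[0,-0.1,0],1],[[-0.05,0,1.08],[0,-0.1,0],1],[[-0.01,0,0.54],[0,-0.05,0],1],[[0,0,0],[0,0,0],1]]'
python3 - <<'E'
from h import *
s=bot.read_state();p=s["position"]*1000;R=s["tcp_rot"]
H=np.array([509,312.2]);d=p[:2]-H
print(p,np.linalg.norm(d),np.degrees(np.arctan2(d[1],d[0])),s["force"],s["moment"],s["opening"])
c=cap("wrist","w11")
E
```

```text
time_s: 15.73
position: [0.4726, 0.2113, 0.24]
tcp_rot: [[-0.352, 0.001, 0.936], [-0.936, -0.001, -0.352], [0.0, -1.0, 0.001]]
force: [-0.1, -1.4, 4.5]
opening: 0.15
[472.6182375  211.29010883 239.99584742] 107.26806970184369 -109.82611607044414 [-0.06036967 -1.44307841  4.52200641] [-0.23432555  0.0877478   0.07273117] 0.15042487646424912
```

View pics/w11.png

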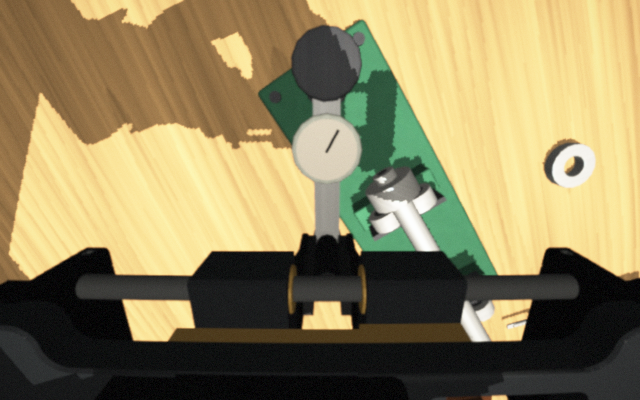

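```bash
python3 -m pendant '[[[-0.01,0,0.54],[0,-0.05,0],1],[[-0.05,0,1.08],[0,-0.1,0],1],[[-0.05,0,1.08],[0,-0.1,0],1],[[-0.05,0,1.08],[0,-0.1,0],1],[[-0.05,0,1.08],[0,-0.1,0],1],[[-0.03,0,0.76],[0,-0.07,0],1],[[-0.01,0,0.42],[0,-0.04,0],1],[[0,0,0],[0,0,0],1],[[0,0,0],[0,0,0],1],[[0,0,0],[0,0,0],1]]'
python3 - <<'E'
from h import *
s=bot.read_state();p=s["position"]*1000;R=s["tcp_rot"]
H=np.array([509,312.2]);d=p[:2]-H
print(p,np.linalg.norm(d),np.degrees(np.arctan2(d[1],d[0])),s["force"],s["opening"])
C={n:cap(n,n+"12") for n in ("scene","side","wrist")}
crop(C["scene"],290,100,440,250,5,"s12c");crop(C["side"],280,190,400,330,4,"d12c");crop(C["wrist"],220,0,420,260,3,"w12c")
E
```

```text
time_s: 16.62
position: [0.531, 0.2068, 0.24]
tcp_rot: [[0.198, 0.001, 0.98], [-0.98, -0.001, 0.198], [0.001, -1.0, 0.001]]
force: [0.7, -3.3, 3.1]
opening: 0.149
[531.02029899 206.77849861 240.03938194] 107.69673404396667 -78.20177065731066 [ 0.71216393 -3.28647581  3.09601439] 0.14943266310284015
```

View pics/wrist12.png

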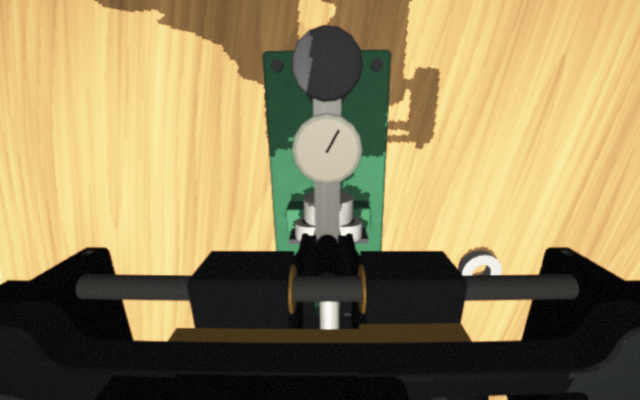

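View pics/d12c.png

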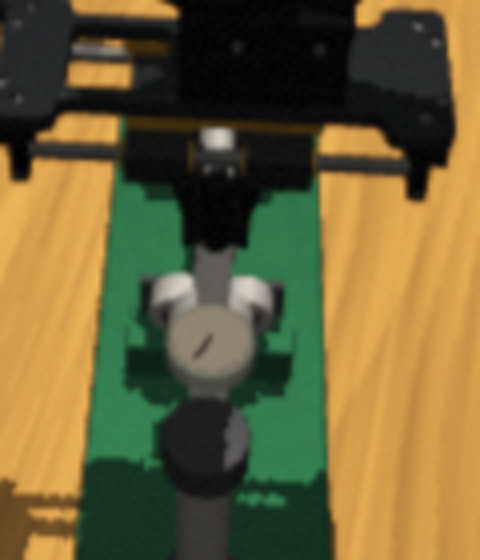

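View pics/s12c.png

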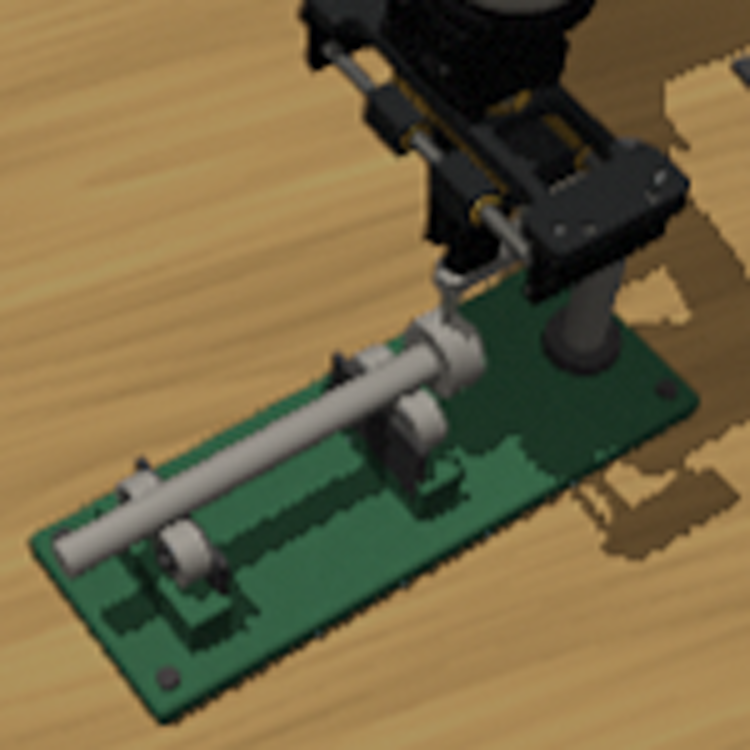

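Run:
```python
from h import *
c=cap("wrist"); s=bot.read_state();p=s["position"];R=s["tcp_rot"]
g=c["img"].sum(2)//3
T=lambda u,z:((plane(c,[u],z)[0]-p)@R*1000).round(2)
print(g[205,290:370]); print(g[213,290:370]); print(g[60,280:372])
print(p)
```

```text
[ 32  33  32  32  30  29  28  29  32  25  30  28  38  67 114 142 155 158
 140 116 121 134 130 122 128 136 138 138 139 139 138 142 142 144 142 144
 144 141 140 138 142 142 139 140 136 136 141 138 137 131 127 138 184 212
 212 207 199 191 181 166 153 129  91  55  30  29  27  33  29  32  27  31
  29  37  30  29  29  34  52  90]
[144 141 142 143 143 139 141 142 129  96  65  64  62  74 111 142 157 174
 186 198 203 208 211 208 192 162 138 137 136 135 135 139 143 144 141 140
 140 139 135 137 140 142 137 139 136 137 136 135 152 185 207 210 209 205
 201 196 194 184 167 153 136 123  93  62  60  57  56  55  56  61  77 110
 128 135 134 133 133 134 132 118]
[ 48  58  54  54  56  56  57  55  55  52  56  56  62  89  97 104 107 114
 112 108 108 110 109 108 109 111 110 109 106 106 103  97  78  59  46  53
  54  52  53  53  53  52  53  53  52  58  55  56  54  53  58  52  52  53
  58  57  56  51  56  54  54  55  49  52  53  50  54  53  54  56  56  54
  54  57  53  49  53  53  50  45  45  42  53  61  56  59  60  58  56  56
  56  58]
[0.5310297  0.20677015 0.24002861]
```

View pics/w12c.png

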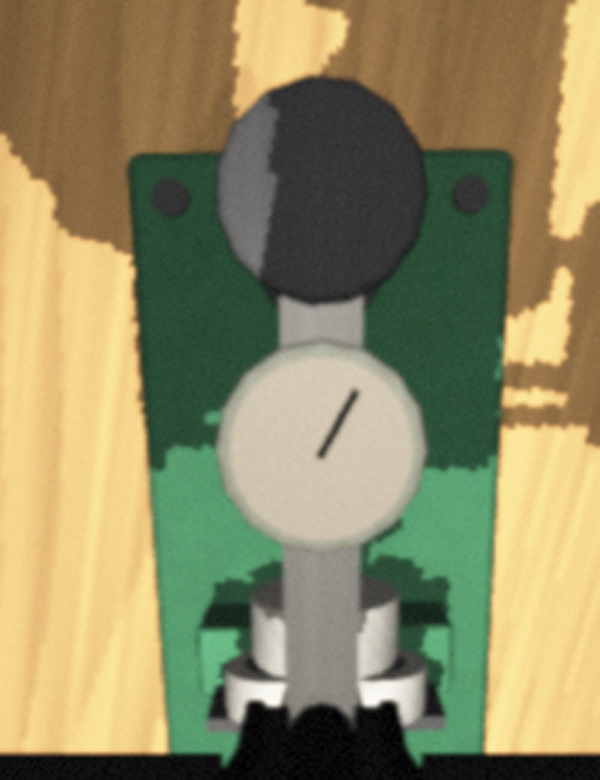

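Run:
```python
from h import *
c=cap("wrist"); s=bot.read_state();p=s["position"];R=s["tcp_rot"]
T=lambda u,z:((plane(c,[u],z)[0]-p)@R*1000).round(2)
for n,a,b,r,z in (("flange",303.6,352.2,209,.0897),("arm",315.3,338.0,213,.158),("roller",294.9,361.6,232,.07),("hub",292.3,362,63,.168)): print(n,T((a,r),z),T((b,r),z),((T((a,r),z)+T((b,r),z))/2)[2])
```

```text
flange [  0.73 150.3  -21.26] [  0.75 150.32  22.05] 0.3949999999999996
arm [-20.2   82.    -7.99] [-20.19  82.     6.6 ] -0.6950000000000003
roller [ 31.63 170.02 -32.16] [ 31.68 170.04  33.85] 0.8450000000000024
hub [-107.23   71.95  -18.63] [-107.23   71.97   17.87] -0.379999999999999
```

```bash
python3 -m pendant '[[[0,0,0.1],[0,-0.01,0],1],[[0,0,0],[0,0,0],1],[[0,0,0],[0,0,0],1],[[0,0,0],[0,0,0],0.9],[[0,0,0],[0,0,0],0.86],[[0,0,0],[0,0,0],0.84],[[0,0,0],[0,0,0],0.82],[[0,0,0],[0,0,0],0.8],[[0,0,0],[0,0,0],0.77],[[0,0,0],[0,0,0],0.74],[[0,0,0],[0,0,0],0.7],[[0,0,0],[0,0,0],0.65],[[0,0,0],[0,0,0],0.65],[[0,0,0],[0,0,0],0.65]]'
python3 - <<'E'
from h import *
c=cap("wrist","w13"); crop(c,220,0,420,280,3,"w13c")
E
```

```text
time_s: 18.03
position: [0.532, 0.2072, 0.2397]
tcp_rot: [[0.208, -0.0, 0.978], [-0.978, 0.0, 0.208], [-0.0, -1.0, -0.0]]
force: [0.1, -0.0, 0.4]
opening: 0.342
```

View pics/w13c.png

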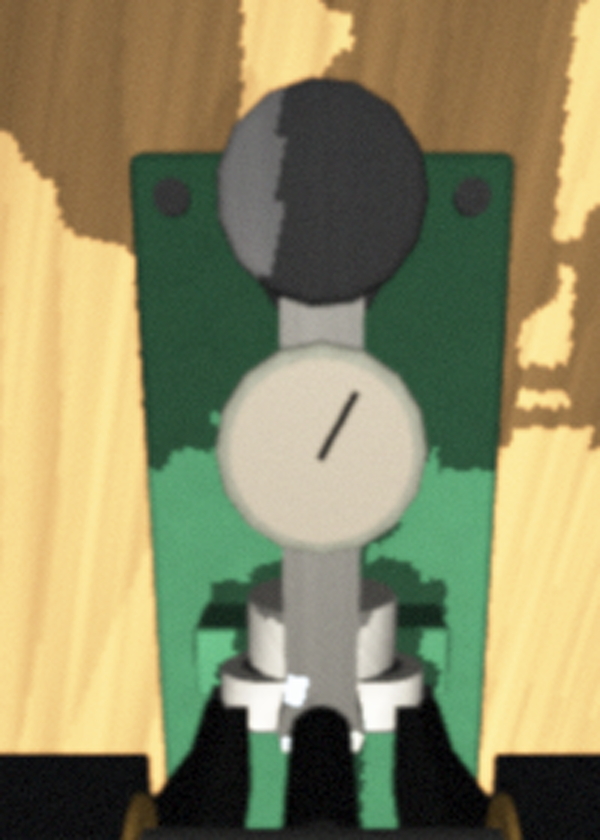

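```bash
python3 -m pendant '[[[0,-0.5,0],[0,0,0],0.65],[[0,-1.5,0],[0,0,0],0.65],[[0,-2.5,0],[0,0,0],0.65],[[0,-3,0],[0,0,0],0.65],[[0,-2,0],[0,0,0],0.65],[[0,-0.5,0],[0,0,0],0.65],[[0,0,0],[0,0,0],0.65],[[0,0,0],[0,0,0],0.65]]'
python3 - <<'E'
from h import *
C={n:cap(n,n+"14") for n in ("scene","side","wrist")}
c=C["wrist"]; crop(c,240,60,420,260,4,"w14c")
crop(C["side"],280,190,400,330,4,"d14c");crop(C["scene"],290,100,440,250,5,"s14c")
E
```

```text
time_s: 18.75
position: [0.5315, 0.207, 0.3391]
tcp_rot: [[0.208, -0.001, 0.978], [-0.978, -0.0, 0.208], [-0.0, -1.0, -0.001]]
force: [-1.1, -0.3, -0.6]
opening: 0.348
```

View pics/w14c.png

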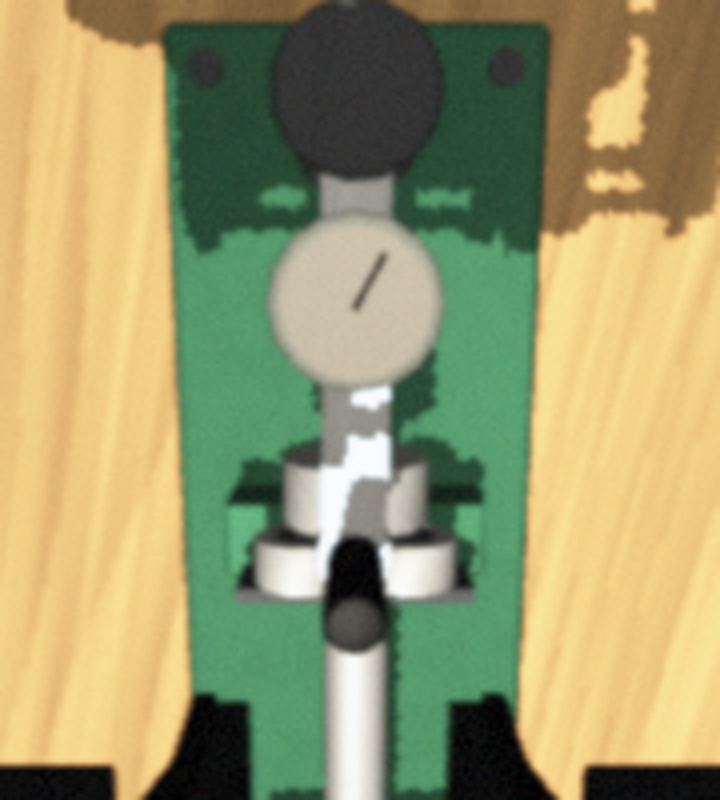

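View pics/d14c.png

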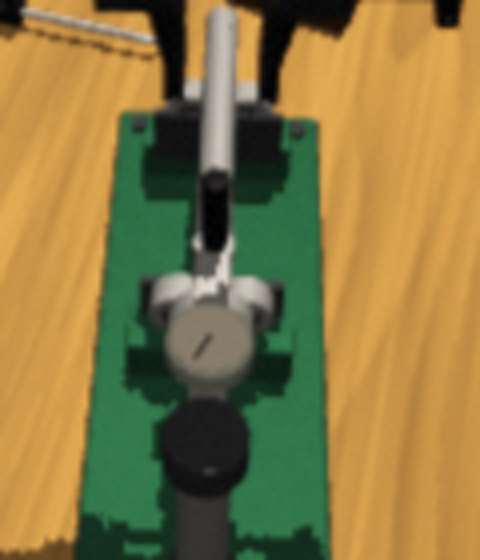

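View pics/s14c.png

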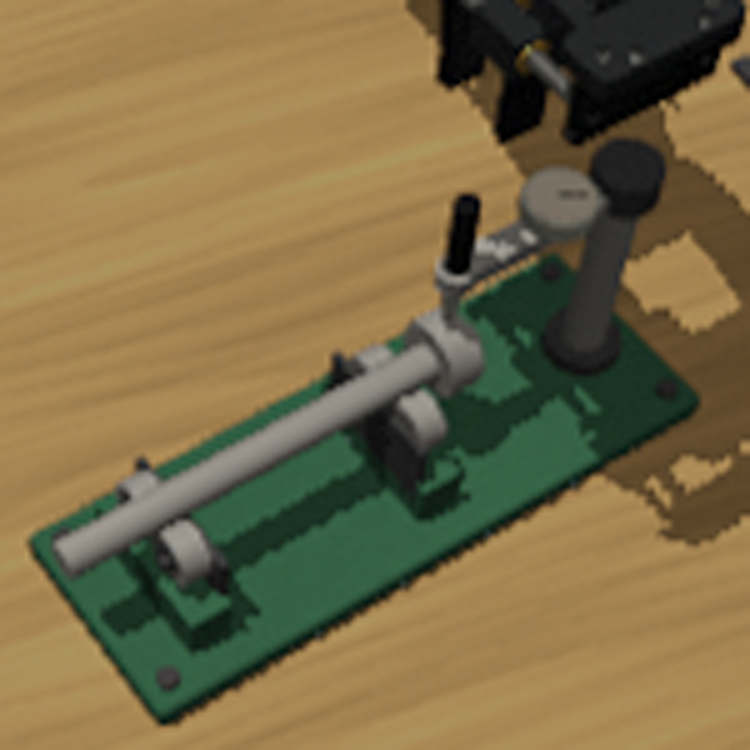

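Run:
```python
from h import *
c=cap("wrist"); s=bot.read_state();p=s["position"];R=s["tcp_rot"]
T=lambda u,v,z:((plane(c,[(240+u/4,60+v/4)],z)[0]-p)@R*1000).round(2)
for n,u,v,z in (("flange",355.5,490,.0897),("grip",355.3,625,.206),("dial",356,300,.172),("hub",357,90,.168),("rollers",356,570,.07),("bar",357,700,.0897)): print(n,T(u,v,z))
print(bot.hand_in())
```

```text
flange [  0.55 248.33   1.69]
grip [  0.72 132.04   0.87]
dial [-62.63 166.04   1.13]
hub [-106.2   170.04    1.29]
rollers [ 32.41 268.03   2.05]
bar [ 70.06 248.32   2.31]
the job is handed in; nothing more can be done
None
```

The spindle is lying released on all four rollers, flange end towards the gauge column. The gauge arm has been swung round and let go with its plunger above the flange. I handed the job in at about 19 s of the 54 s allowed; no verdict came back.

- **Spindle:** I gripped it at the balance point and centred it over the rollers to about 0.1 mm by the wrist camera. I lowered it until the force reading showed about 4 N of net push, backed off slightly, and opened the fingers slowly. The pictures after release show it lying in both roller pairs. I had no direct reading of how far the rollers turned, but the pictures showed no sign of spinning.
- **Gauge:** I swung the arm by its grip through about 61° and corrected the last 1 mm or so sideways before releasing. The gripper then rose 10 cm clear.
- **Last checks:** The final wrist-camera measurement puts the grip 0.8 mm to the side of the flange centre and 1.4 mm to the side of the bar line. The raw reading combines different heights, and the camera calibration is only good to about 2 mm. The arm positions recorded at placing and after the correction agree within about 0.3 mm in both directions.
- **Disagreements:** The bench origin along its length differed by 1–2 mm between features. The column position differed by 2–3 mm between views. I used averages that fitted the given sizes.

I did not touch the screwdriver, bottle or bearing. Wrist forces read at the end of each move stayed below about 7 N.

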